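# Pin the hold-down bar of the tile jig

### The job

Lock the blue swing bar of the tile jig: take the red-headed pin out of its wooden block, thread it through the hole in the bar's end and on through the matching hole in the steel piece hidden underneath, which you must find by feel, and push it fully home so that its flange sits on the bar, then let go. Press gently, never forcing the pin against the jig, and leave the pots, the bottle and the tape where they are.

Things in the scene. Friction and masses are not known exactly. Their poses are not given: they have to be found in the camera images.
- pin_grip (a point): Loose upright steel pin, 60 g, in the wooden block. From below: shank 10 mm in diameter, 41 mm long, its last 3 mm tapered to 6.8 mm; flange 22 mm wide, 4 mm thick; red round head 16 mm in diameter, 36 mm tall. This point is on the axis of the head, 25 mm above the flange's underside, 66 mm above the tip; z runs up along the pin.
- pin_tip (a point): Lower end of the pin's shank, on its axis.
- pin_block: Fixed wooden parking block, 64 x 64 x 45 mm, origin at the centre of its underside. Its 13 mm hole runs straight up through the middle; the pin's flange rests on its top, so lift the pin by more than 41 mm to clear it.
- jig: Fixed tile jig: plywood board 150 x 206 x 18 mm, origin at the centre of its underside. A grey housing stands along its -y side; a tile lies under the middle of the blue bar.
- housing (a point): Middle of the jig's grey housing (132 mm along x, 72 mm along y), 46 mm above the table, level with the top of the fixed steel block inside, 28 mm deep. Its single 12 mm chamfered through hole is covered by the bar and unmarked: it lies on the arc (radius 140 mm) that the bar's hole travels, at a bar angle between -0.08 and +0.07 rad. End caps 1.5 mm higher begin 38 mm either way.
- bar_pivot (a point): Vertical axis on which the blue bar swings, at the height of the bar's upper face, 62.5 mm above the table; in the jig's frame at x = 0, y = +75 mm.
- eye (a point): Centre of the 12 mm chamfered hole in the end (80 x 42 mm) of the blue bar, at its upper face, 62.5 mm above the table. Bar 14 mm thick, 2.5 mm of air, then the steel block. Pin fully home: flange on this face, tip 21.5 mm above the table; standing on the block off its hole: tip at 46 mm. Pushing a pin that stands in this hole sideways drags the bar along its arc.
- bar (a joint): Angle of the blue bar about its pivot in rad, 0 when it lies along the jig's y axis; positive swings the end with the hole towards the jig's +x. Range -0.15 to 0.15; starts between 0.10 and 0.14, past the hidden hole. It turns against light friction (about 1 N at the hole) and stays where it is left.
- lime_tub: Bystander: pale green open plastic tub, 70 mm wide, 62 mm tall, origin under its centre.
- bottle: Bystander: small stain bottle with a ribbed cap, 38 mm wide, 59 mm tall, origin under its centre.
- jar: Bystander: small stoneware jar, 61 mm wide, 66 mm tall, origin under its centre.
- tape: Bystander: roll of brown paper tape, 60 mm wide, 24 mm tall, origin under its centre.

How it is judged:
By the outcome, as a careful person would: the job done as asked, in the order asked, and still so for the second after the job is handed in, with the robot touching nothing.
It also fails if it takes over 51 s, if anything falls off the work surface, if the arm or the gripper's body presses on something with over 40 N, if the wrist force passes 120 N, or if a joint passes its speed limit or range.

### The arm

A 6-joint arm with a two-finger parallel gripper is mounted at the origin on a cart in front of the work surface, level with it; the furniture and walls round the work are solid. World frame = base frame: x ahead of the robot, y to its left, z up, the work surface at z = 0. Lengths are in m, angles in degrees, forces in N, time in s.
With the tool pointing down it reaches from about 0.25 to 0.725 m from the base axis. Payload 9.7 kg.
Tool frame: the origin (TCP) lies midway between the tips of the shut fingers; the grasp point (between the pads) lies 19 mm behind it; z points along the fingers, y is the line along which they close (so a half turn about z gives the same grasp; the last joint's range is limited). The gripper opens to 85 mm and grips with 20 to 120 N. Pads are 22 mm wide; open, the fingers measure 114 mm over their backs; the gripper's body (76 mm by 85 mm) begins 54 mm behind the grasp point. The pads swing forward as they close: fully open they stand 13 mm farther back than shut.
Start: joints at [-73.854, 4.979, 10.078, 95.1, 0, 90], TCP at [0.153, -0.528, 0.231] pointing down, gripper open.
Joint ranges: [-179.16, 179.16], [-48.56, 103.87], [-65.8, 70.77], [-126.05, 130.52], [-82.76, 87.17], [-180, 180]. Speed limits (degrees/s): [127.2, 127.2, 147.25, 180, 180, 180].

### API

Orientations are given as [roll, pitch, yaw] about the fixed x, y, z axes, in that order (R = Rz(yaw) Ry(pitch) Rx(roll)).
In Python, from workcell import bot gives the robot as it stands.
- The arm moves only by the shell command python3 -m crank 'ROWS' [FORCE]. ROWS is JSON, a list of rows, each an object with "gripper": the finger opening in mm, from 0 to 85.4; "travel": the shift along the tool's x, y, z in mm, a list of three; "twist": the turn, a rotation vector about the tool's x, y, z in rad, a list of three. In form: [{"gripper": gripper, "travel": [tx, ty, tz], "twist": [rx, ry, rz]}, ...]. A call has 1 to 12 rows; each row shifts and turns the commanded pose from where the row before left it, along the tool's axes as they then stand; what a row does not reach is not made up. A row lasts 1/8 s, in which the tool goes at most 62.5 mm and 10.7 degrees, less where a joint would pass 70% of its speed; a pose out of reach is approached as far as the arm can. A call is refused whole if a number of a shift passes 62.5 or a number of a turn 0.188, either way. A call with a gripper value outside its range is refused whole. The fingers move at their own pace and stop on an object; FORCE is the grip in N (left out, the last holds). Time passes only in rows, so rows that do not move let the fingers close. It gives the time, the measured TCP pose, the force, the opening and the grip force at its end, in the units of the state.
- bot.get_obs(): the state, without advancing time (a new reading comes with each control period).
- bot.camera(name): name is "scene" or "top" or "wrist"; returns the picture (420x560x3 uint8, red, green, blue); there is no depth.
- bot.calibration(name): a dict with "vfov" (degrees; the focal length in pixels is half the picture's height over the tangent of half this angle, whatever the lens; pixels are square), "cx", "cy" (the principal point, pixels), "camera_from_world" (4x4, takes a point from world to camera coordinates). Camera axes: x right, y down, z forward; pixel columns grow to the right and rows downward; lengths in m; the calibration is good to about 2 mm. A picture is of the moment at which its call begins: read the wrist's pose just before it. calibration takes no time and is no camera call; for the wrist camera it gives the pose at the moment of the call.
- bot.job_done(): hands the job in; it is judged then, once.
The state is a dict: "time": time; "q": joint angles; "qd": joint speeds; "joint_efforts": joint torques, N m; "ee_pos": TCP position; "tcp_rot": TCP orientation; "wrist_force": force on the tool from outside, world axes, zero at the start; "torque": the same for the moment, N m; "opening": finger opening in m; "grasp_force": force on a finger pad.
Only numpy, scipy, OpenCV 4.12 (cv2) and the standard library are available. Lean on these libraries where they do the work, as an engineer would, in place of code of your own. Each camera call takes 0.05 s, during which the arm holds its last target. There are 200 camera calls.

## Working session

There is one attempt and no reset: what is moved stays moved. The work goes in short steps, Python scripts to look and compute and a shell command to move; the robot and the scene stay as the last step left them, time stands still between calls to the robot, and variables do not carry over. Pictures are saved under pics/ and viewed, at most 10 in all, crops included, and the job is handed in when it is done.

```bash
mkdir -p pics; python3 - <<'E'
from workcell import bot
import cv2,numpy as np
for n in("scene","top"):
    im=bot.camera(n);cv2.imwrite(f"pics/{n}0.png",cv2.resize(im[:,:,::-1],(800,600),interpolation=cv2.INTER_CUBIC))
    c=bot.calibration(n);print(n,c["vfov"],c["cx"],c["cy"],np.round(c["camera_from_world"],3).tolist(),im.shape)
o=bot.get_obs();print(o)
E
```

```text
scene 43.61489879834289 280.6222187925485 217.35075446899555 [[0.953, -0.304, -0.01, -0.511], [-0.274, -0.844, -0.462, 0.277], [0.131, 0.443, -0.887, 0.788], [0.0, 0.0, 0.0, 1.0]] (420, 560, 3)
top 56.37326973872369 273.6136275584193 202.41117549998398 [[-0.027, -1.0, -0.013, 0.116], [-0.986, 0.029, -0.165, 0.555], [0.165, 0.008, -0.986, 0.839], [0.0, 0.0, 0.0, 1.0]] (420, 560, 3)
{'time': 0.1, 'q': array([-7.38549416e+01,  5.00847165e+00,  1.00378076e+01,  9.50982905e+01,
       -5.72326108e-04,  8.99997282e+01]), 'qd': array([-0.04949514, -0.15595881,  0.08988588, -0.08430153,  0.00952625,
        0.03209243]), 'joint_efforts': array([ 2.30908636e-04, -5.21562874e+01,  4.65653229e+01,  1.60591694e-02,
       -6.28213752e-05, -2.07633377e-06]), 'ee_pos': array([ 0.15287945, -0.52811442,  0.23063831]), 'tcp_rot': array([-1.79931045e+02,  5.71998587e-04,  1.61453309e+01]), 'wrist_force': array([0.19466518, 0.15503223, 0.54681635]), 'torque': array([0.00028325, 0.01316481, 0.04784282]), 'grasp_force': 0.0, 'opening': 0.08518802114965009}
```

View pics/top0.png

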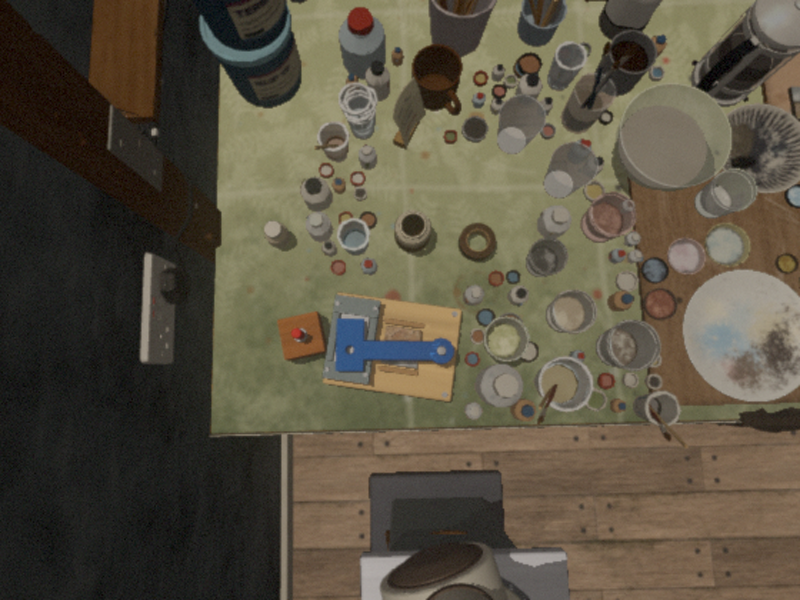

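View pics/scene0.png

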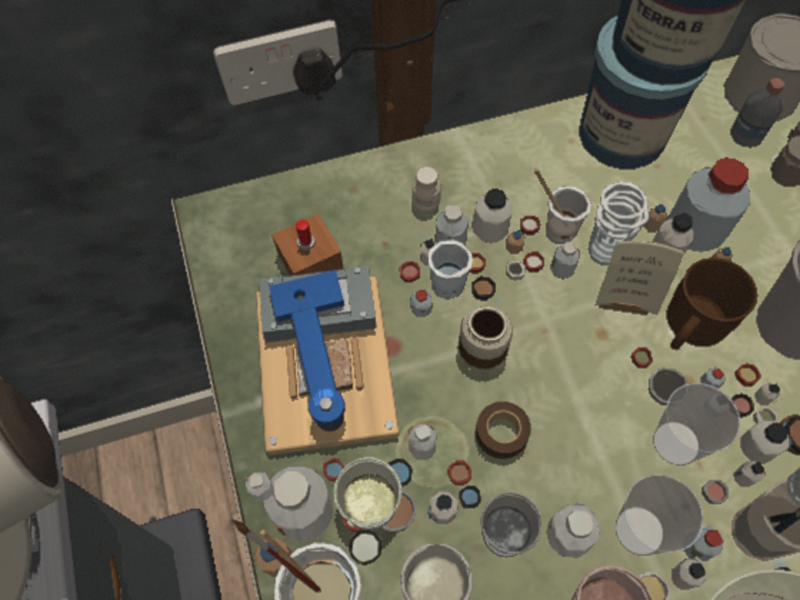

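The top view shows the pin head at about (298,333), the eye near (350,352), and the pivot at (441,349). The scene view shows the pin at (304,232), the eye at (299,294), and the pivot at (325,404). I'll enlarge both for better positions.

```bash
python3 - <<'E'
from workcell import bot
import cv2,numpy as np
t=bot.camera("top")[200:285,190:330];s=bot.camera("scene")[150:318,175:285]
cv2.imwrite("pics/t1.png",cv2.resize(t[:,:,::-1],None,fx=5.7,fy=5.7,interpolation=cv2.INTER_CUBIC))
cv2.imwrite("pics/s1.png",cv2.resize(s[:,:,::-1],None,fx=3.5,fy=3.5,interpolation=cv2.INTER_CUBIC))
E
```

```text
(no output)
```

View pics/t1.png

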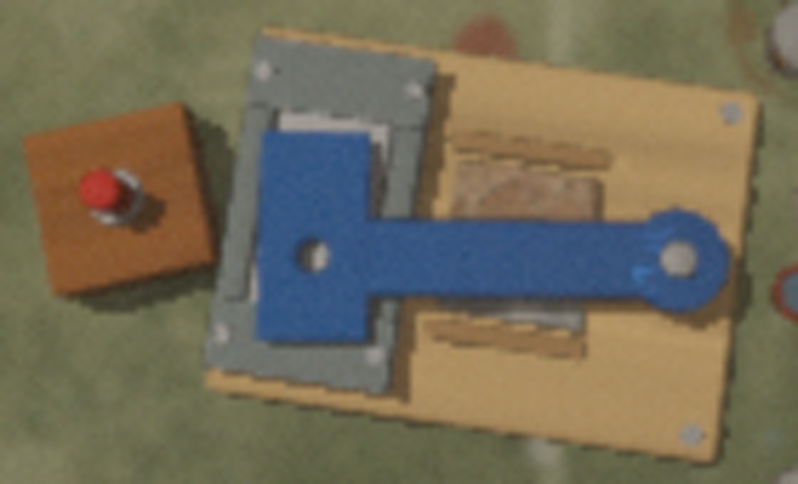

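View pics/s1.png

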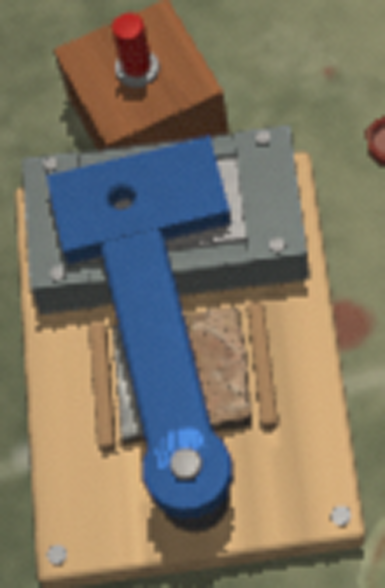

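Crop readings: in the top crop the eye is at (313,256), pivot (678,258) and head top (102,188). In the scene crop the eye is at (122,196), pivot (185,463) and head top (128,20).

```bash
cat > h.py <<'E'
from workcell import bot
import numpy as np
def ray(n,u,v):
    c=bot.calibration(n);f=210/np.tan(np.radians(c["vfov"]/2));T=np.array(c["camera_from_world"])
    d=T[:3,:3].T@np.array([(u-c["cx"])/f,(v-c["cy"])/f,1]);return -T[:3,:3].T@T[:3,3],d
def atz(n,u,v,z):
    o,d=ray(n,u,v);return np.round(o+d*(z-o[2])/d[2],4)
E
python3 - <<'E'
from h import *
T=lambda x,y,z:atz("top",190+x/5.7-.5+.09,200+y/5.7-.41,z)
S=lambda x,y,z:atz("scene",175+x/3.5-.36,150+y/3.5-.36,z)
print("eye",T(313,256,.0625),S(122,196,.0625))
print("piv",T(678,258,.0645),S(185,463,.0645))
print("head",T(102,188,.084),S(128,20,.084))
print("flange",T(119,197,.049),S(137,70,.049))
for p in[(258,28),(757,95),(715,462),(206,388)]:print(T(*p,.018))
for p in[(160,2),(226,125),(104,147),(56,49)]:print("blk",S(*p,.045))
for p in[(23,137),(182,103),(215,262),(57,297)]:print("blkT",T(*p,.045))
E
```

```text
eye [0.4639 0.1664 0.0625] [0.4666 0.1656 0.0625]
piv [0.4592 0.0269 0.0645] [0.4603 0.0265 0.0645]
head [0.4902 0.2435 0.084 ] [0.4928 0.2467 0.084 ]
flange [0.4898 0.2431 0.049 ] [0.4913 0.2407 0.049 ]
[0.5603 0.1913 0.018 ]
[ 0.5268 -0.0115  0.018 ]
[0.381 0.012 0.018]
[0.4153 0.2137 0.018 ]
blk [0.5129 0.2797 0.045 ]
blk [0.5253 0.1986 0.045 ]
blk [0.465 0.205 0.045]
blk [0.4557 0.2682 0.045 ]
blkT [0.5149 0.2818 0.045 ]
blkT [0.5267 0.2188 0.045 ]
blkT [0.4637 0.2062 0.045 ]
blkT [0.4518 0.268  0.045 ]
```

```bash
python3 -m crank '[{"gripper":85,"travel":[33.7,-40.5,0],"twist":[0,0,0]},{"gripper":85,"travel":[33.7,-40.5,0],"twist":[0,0,0]},{"gripper":85,"travel":[33.7,-40.5,0],"twist":[0,0,0]},{"gripper":85,"travel":[33.7,-40.5,0],"twist":[0,0,0]},{"gripper":85,"travel":[33.7,-40.5,0],"twist":[0,0,0]},{"gripper":85,"travel":[33.7,-40.5,0],"twist":[0,0,0]},{"gripper":85,"travel":[33.7,-40.5,0],"twist":[0,0,0]},{"gripper":85,"travel":[33.7,-40.5,0],"twist":[0,0,0]}]'
python3 -m crank '[{"gripper":85,"travel":[33.7,-40.5,0],"twist":[0,0,0]},{"gripper":85,"travel":[33.7,-40.5,0],"twist":[0,0,0]},{"gripper":85,"travel":[33.7,-40.5,0],"twist":[0,0,0]},{"gripper":85,"travel":[33.7,-40.5,0],"twist":[0,0,0]},{"gripper":85,"travel":[33.7,-40.5,0],"twist":[0,0,0]},{"gripper":85,"travel":[33.7,-40.5,0],"twist":[0,0,0]},{"gripper":85,"travel":[33.7,-40.5,0],"twist":[0,0,0]},{"gripper":85,"travel":[33.7,-40.5,0],"twist":[0,0,0]}]'
python3 -m crank '[{"gripper":60,"travel":[0,0,0],"twist":[0,0,-0.187]},{"gripper":60,"travel":[0,0,0],"twist":[0,0,-0.187]},{"gripper":60,"travel":[0,0,5],"twist":[0,0,-0.187]},{"gripper":60,"travel":[0,0,10],"twist":[0,0,-0.187]},{"gripper":60,"travel":[0,0,15],"twist":[0,0,-0.187]},{"gripper":60,"travel":[0,0,15],"twist":[0,0,-0.187]},{"gripper":60,"travel":[0,0,15],"twist":[0,0,0]},{"gripper":60,"travel":[0,0,0],"twist":[0,0,0]}]'
```

```text
time: 1.2
ee_pos: [0.3221, -0.1405, 0.2314]
tcp_rot: [180.0, -0.0, 16.1]
wrist_force: [1.3, -0.9, -0.7]
opening: 0.0849
grasp_force: 0.0
time: 2.2
ee_pos: [0.5049, 0.1989, 0.2323]
tcp_rot: [-177.8, 0.0, 20.4]
wrist_force: [0.0, -0.0, 0.7]
opening: 0.0851
grasp_force: 0.0
time: 3.2
ee_pos: [0.5029, 0.1995, 0.1712]
tcp_rot: [-178.9, -1.9, 84.3]
wrist_force: [0.3, -0.4, -0.5]
opening: 0.06
grasp_force: 0.0
```

```bash
cat >> h.py <<'E'
from scipy.spatial.transform import Rotation as Ro
def need(p,yaw=80.5):
    o=bot.get_obs();R=Ro.from_euler("xyz",o["tcp_rot"],degrees=True);G=Ro.from_euler("xyz",[180,0,yaw],degrees=True)
    print("travel mm",np.round(R.inv().apply(np.array(p)-o["ee_pos"])*1e3,1),"twist",np.round((R.inv()*G).as_rotvec(),4), "F",np.round(o["wrist_force"],1),"tau",np.round(o["torque"],2),o["time"])
E
python3 -c "
from h import *
need([.4908,.2437,.125])"
```

```text
travel mm [ 41.2 -15.5  47.9] twist [-0.02   -0.0321  0.0674] F [ 0.3 -0.4 -0.5] tau [-0.04 -0.05 -0.04] 3.2
```

```bash
python3 -m crank '[{"gripper":60,"travel":[20,-7.5,10],"twist":[-0.02,-0.032,0.067]},{"gripper":60,"travel":[21,-8,18],"twist":[0,0,0]},{"gripper":60,"travel":[0,0,18],"twist":[0,0,0]},{"gripper":60,"travel":[0,0,0],"twist":[0,0,0]}]'
python3 - <<'E'
from h import *
import cv2
need([.4908,.2437,.125])
im=bot.camera("wrist");cv2.imwrite("pics/w1.png",im[:,:,::-1])
c=bot.calibration("wrist");T=np.array(c["camera_from_world"]);f=210/np.tan(np.radians(c["vfov"]/2))
for p in[(.4908,.2437,.085),(.4908,.2437,.049),(.465,.166,.0625),(.4598,.0267,.0645)]:
    q=T@[*p,1];print(p,np.round([f*q[0]/q[2]+c["cx"],f*q[1]/q[2]+c["cy"]],1))
E
```

```text
time: 3.7
ee_pos: [0.4927, 0.242, 0.1261]
tcp_rot: [180.0, 0.0, 80.7]
wrist_force: [-0.7, -0.5, -0.4]
opening: 0.06
grasp_force: 0.0
travel mm [ 1.4 -2.2  1.1] twist [0.0002 0.0003 0.0033] F [-0.7 -0.5 -0.4] tau [ 0.05 -0.05 -0.01] 3.7
(0.4908, 0.2437, 0.085) [272.  232.5]
(0.4908, 0.2437, 0.049) [272.8 213. ]
(0.465, 0.166, 0.0625) [253.2 338.2]
(0.4598, 0.0267, 0.0645) [279.7 500.4]
```

View pics/w1.png

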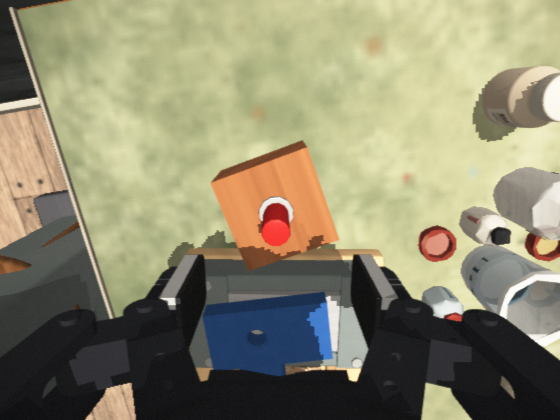

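The wrist view shows the head top at (276,232), the flange at (276,212) and the eye at (257,337). That puts the pin and eye about 2 mm further +x than estimated: pin ≈ (0.4927, 0.2434), eye ≈ (0.4675, 0.1657).

```bash
python3 -m crank '[{"gripper":50,"travel":[1.4,0,20],"twist":[0,0,0.003]},{"gripper":45,"travel":[0,0,25],"twist":[0,0,0]},{"gripper":40,"travel":[0,0,20],"twist":[0,0,0]},{"gripper":35,"travel":[0,0,8],"twist":[0,0,0]},{"gripper":30,"travel":[0,0,0],"twist":[0,0,0]},{"gripper":10,"travel":[0,0,0],"twist":[0,0,0]},{"gripper":10,"travel":[0,0,0],"twist":[0,0,0]},{"gripper":10,"travel":[0,0,0],"twist":[0,0,0]},{"gripper":10,"travel":[0,0,0],"twist":[0,0,0]}]' 40
python3 -c "
from h import *
need([.4927,.2434,.110])"
```

```text
time: 4.88
ee_pos: [0.4938, 0.2444, 0.0555]
tcp_rot: [179.8, -0.1, 80.6]
wrist_force: [-3.2, -0.8, 6.6]
opening: 0.015
grasp_force: 39.1
travel mm [ -1.   -0.8 -54.5] twist [ 0.0028 -0.002   0.0017] F [-3.2 -0.8  6.6] tau [-0.16  0.83 -0.04] 4.875
```

```bash
python3 -m crank '[{"gripper":10,"travel":[0,0,-8],"twist":[0,0,0]},{"gripper":10,"travel":[0,0,-16],"twist":[0,0,0]},{"gripper":10,"travel":[0,0,-25],"twist":[0,0,0]},{"gripper":10,"travel":[0,0,-18],"twist":[0,0,0]},{"gripper":10,"travel":[0,0,0],"twist":[0,0,0]},{"gripper":10,"travel":[0,0,0],"twist":[0,0,0]}]'
python3 - <<'E'
from h import *
import cv2
need([.4675,.1657,.122])
im=bot.camera("wrist");s=bot.camera("scene")[100:240,140:300];t=bot.camera("top")[190:290,180:320]
k=lambda a:cv2.resize(a[:,:,::-1],(400,300),interpolation=cv2.INTER_CUBIC)
cv2.imwrite("pics/w2.png",np.vstack([np.hstack([k(im),k(s)]),np.hstack([k(im[150:360,140:420]),k(t)])]))
E
```

```text
time: 5.62
ee_pos: [0.4934, 0.244, 0.1207]
tcp_rot: [179.9, -0.1, 80.6]
wrist_force: [0.7, -0.5, -0.5]
opening: 0.0145
grasp_force: 39.0
travel mm [-81.5 -12.7  -1.3] twist [ 0.0015 -0.0009  0.0016] F [ 0.7 -0.5 -0.5] tau [-0.03  0.02  0.  ] 5.625
```

View pics/w2.png

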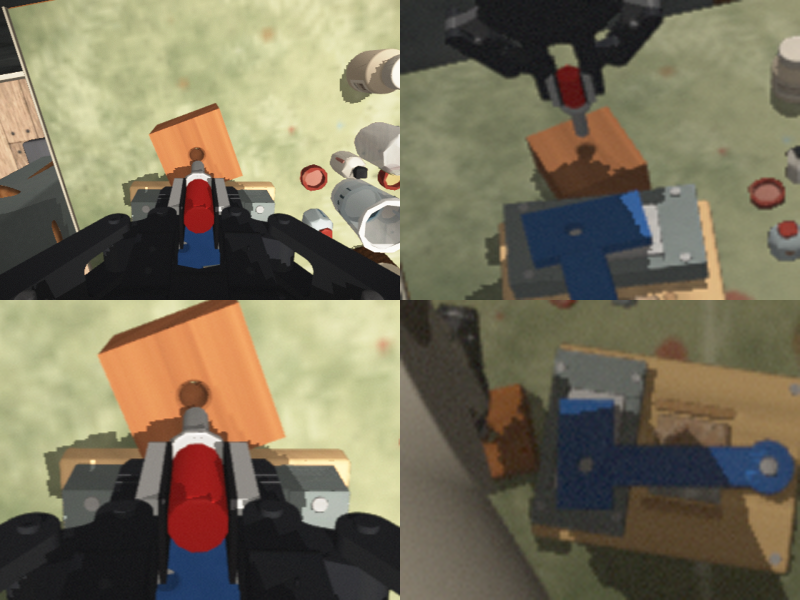

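The pin is held upright, with its tip just above the block's hole at (276,229) in the wrist view. Next I move over the eye, using the pin-to-eye offset measured in the same camera.

```bash
python3 -c "
from h import *
print(atz('wrist',275.8,228.5,.069),atz('wrist',275.1,216.5,.045))
need([.4678,.1666,.122])"
python3 -m crank '[{"gripper":10,"travel":[-20,-3,-1],"twist":[0.0015,-0.001,0.0015]},{"gripper":10,"travel":[-40,-6,0],"twist":[0,0,0]},{"gripper":10,"travel":[-20.5,-3.5,0],"twist":[0,0,0]},{"gripper":10,"travel":[0,0,0],"twist":[0,0,0]},{"gripper":10,"travel":[0,0,0],"twist":[0,0,0]}]'
python3 - <<'E'
from h import *
import cv2
need([.4678,.1666,.122])
im=bot.camera("wrist");s=bot.camera("scene")[155:260,165:305]
k=lambda a:cv2.resize(a[:,:,::-1],(400,300),interpolation=cv2.INTER_CUBIC)
cv2.imwrite("pics/w3.png",np.hstack([k(im[105:315,140:420]),k(s)]))
E
```

```text
[0.4925 0.2443 0.069 ] [0.4919 0.2439 0.045 ]
travel mm [-80.4 -12.3  -1.7] twist [ 0.0008 -0.0004  0.0015] F [-0.6  0.1  0.5] tau [ 0.02  0.04 -0.02] 5.775
time: 6.4
ee_pos: [0.4682, 0.167, 0.1224]
tcp_rot: [179.9, -0.0, 80.5]
wrist_force: [-0.7, 0.9, -0.8]
opening: 0.0147
grasp_force: 39.0
travel mm [-0.4 -0.4  0.4] twist [ 0.001  -0.0008 -0.0003] F [-0.7  0.9 -0.8] tau [-0.03 -0.03  0.05] 6.4
```

View pics/w3.png

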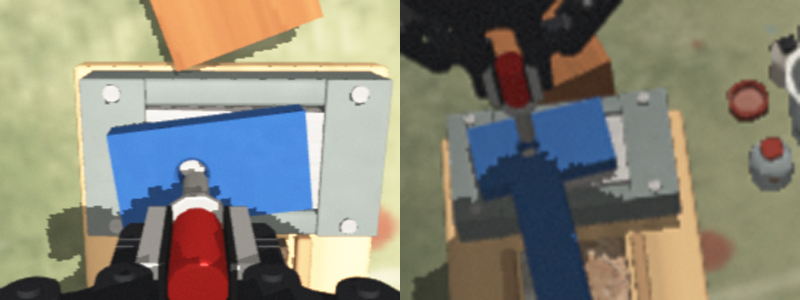

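The wrist view shows the eye rim spanning about (178–206, 158) in the crop, with its centre near (192,171). The pin tip is at about (196,177), slightly to the +tool-y side.

```bash
python3 -c "
from h import *
for c in [(192,171),(191,171),(193,172)]: print('eye',atz('wrist',140+c[0]*.7-.15,105+c[1]*.7-.15,.0625))
for c in [(196,177),(196,175)]: print('tip',atz('wrist',140+c[0]*.7-.15,105+c[1]*.7-.15,.071))
o=bot.get_obs();print(o['ee_pos'])"
```

```text
eye [0.4665 0.1674 0.0625]
eye [0.4661 0.1675 0.0625]
eye [0.4668 0.1669 0.0625]
tip [0.4682 0.1675 0.071 ]
tip [0.4683 0.1683 0.071 ]
[0.46816501 0.16730644 0.1222522 ]
```

```bash
python3 -m crank '[{"gripper":10,"travel":[-0.3,-1.5,2],"twist":[0,0,0]},{"gripper":10,"travel":[0,0,3],"twist":[0,0,0]},{"gripper":10,"travel":[0,0,3],"twist":[0,0,0]},{"gripper":10,"travel":[0,0,1],"twist":[0,0,0]},{"gripper":10,"travel":[0,0,1],"twist":[0,0,0]},{"gripper":10,"travel":[0,0,1],"twist":[0,0,0]}]'
python3 -m crank '[{"gripper":10,"travel":[0,0,1],"twist":[0,0,0]},{"gripper":10,"travel":[0,0,1],"twist":[0,0,0]},{"gripper":10,"travel":[0,0,0],"twist":[0,0,0]}]'
```

```text
time: 7.25
ee_pos: [0.4665, 0.1667, 0.1113]
tcp_rot: [180.0, -0.0, 80.5]
wrist_force: [-0.4, 0.7, -1.4]
opening: 0.0145
grasp_force: 39.0
time: 7.62
ee_pos: [0.4664, 0.1667, 0.1092]
tcp_rot: [180.0, -0.0, 80.5]
wrist_force: [-0.0, -0.3, -1.3]
opening: 0.0146
grasp_force: 39.0
```

```bash
python3 -m crank '[{"gripper":10,"travel":[0,0,2],"twist":[0,0,0]},{"gripper":10,"travel":[0,0,2],"twist":[0,0,0]},{"gripper":10,"travel":[0,0,2],"twist":[0,0,0]},{"gripper":10,"travel":[0,0,1.5],"twist":[0,0,0]},{"gripper":10,"travel":[0,0,0],"twist":[0,0,0]}]'
python3 -m crank '[{"gripper":10,"travel":[0,0,1],"twist":[0,0,0]},{"gripper":10,"travel":[0,0,1],"twist":[0,0,0]},{"gripper":10,"travel":[0,0,1],"twist":[0,0,0]},{"gripper":10,"travel":[0,0,0],"twist":[0,0,0]}]'
```

```text
time: 8.25
ee_pos: [0.4663, 0.1667, 0.1016]
tcp_rot: [180.0, -0.0, 80.5]
wrist_force: [0.8, -0.5, 0.6]
opening: 0.0145
grasp_force: 39.0
time: 8.75
ee_pos: [0.4664, 0.1667, 0.0987]
tcp_rot: [180.0, -0.0, 80.5]
wrist_force: [-0.0, 0.0, -0.5]
opening: 0.015
grasp_force: 39.0
```

```bash
python3 -m crank '[{"gripper":10,"travel":[0,0,0.7],"twist":[0,0,0]},{"gripper":10,"travel":[0,0,0.5],"twist":[0,0,0]},{"gripper":10,"travel":[0,0,0],"twist":[0,0,0]}]'
python3 -m crank '[{"gripper":10,"travel":[0,0,0.5],"twist":[0,0,0]},{"gripper":10,"travel":[0,0,0],"twist":[0,0,0]}]'
```

```text
time: 9.12
ee_pos: [0.4664, 0.1667, 0.0976]
tcp_rot: [180.0, -0.0, 80.5]
wrist_force: [0.7, -1.0, -0.6]
opening: 0.0149
grasp_force: 39.0
time: 9.38
ee_pos: [0.4665, 0.1668, 0.0974]
tcp_rot: [180.0, -0.0, 80.5]
wrist_force: [-0.6, -0.0, 3.5]
opening: 0.0148
grasp_force: 39.3
```

Contact at 3.5 N, with the tip on the block at TCP z 0.0974. Next I drag along the arc toward +tool y.

```bash
python3 -m crank '[{"gripper":10,"travel":[0.24,2,0],"twist":[0,0,0]},{"gripper":10,"travel":[0.22,2,0],"twist":[0,0,0]},{"gripper":10,"travel":[0,0,0],"twist":[0,0,0]}]'
python3 -m crank '[{"gripper":10,"travel":[0.1,1,0],"twist":[0,0,0]},{"gripper":10,"travel":[0,0,0],"twist":[0,0,0]}]'
```

```text
time: 9.75
ee_pos: [0.4705, 0.1665, 0.0974]
tcp_rot: [180.0, -0.0, 80.5]
wrist_force: [-2.6, 0.0, 5.4]
opening: 0.0152
grasp_force: 39.9
time: 10.0
ee_pos: [0.4713, 0.1665, 0.0973]
tcp_rot: [180.0, -0.0, 80.5]
wrist_force: [-3.9, -0.2, 5.2]
opening: 0.0146
grasp_force: 40.0
```

```bash
python3 -m crank '[{"gripper":10,"travel":[0.16,1.5,0.1],"twist":[0,0,0]},{"gripper":10,"travel":[0,0,0],"twist":[0,0,0]}]'
```

```text
time: 10.25
ee_pos: [0.4728, 0.1664, 0.0973]
tcp_rot: [-180.0, -0.0, 80.5]
wrist_force: [-2.8, -0.7, 6.5]
opening: 0.0149
grasp_force: 40.2
```

```bash
for i in 1; do :; done; python3 -m crank '[{"gripper":10,"travel":[0.13,1.5,0],"twist":[0,0,0]},{"gripper":10,"travel":[0,0,0],"twist":[0,0,0]}]' | sed -n 2,4p
python3 -m crank '[{"gripper":10,"travel":[0.12,1.5,0],"twist":[0,0,0]},{"gripper":10,"travel":[0,0,0],"twist":[0,0,0]}]' | sed -n 2,4p
```

```text
ee_pos: [0.4743, 0.1663, 0.0973]
tcp_rot: [180.0, -0.0, 80.5]
wrist_force: [-3.8, -0.6, 6.4]
ee_pos: [0.4758, 0.1661, 0.0973]
tcp_rot: [180.0, -0.0, 80.5]
wrist_force: [-3.8, 0.2, 6.1]
```

```bash
python3 -m crank '[{"gripper":10,"travel":[0.1,1.5,0],"twist":[0,0,0]},{"gripper":10,"travel":[0,0,0],"twist":[0,0,0]}]' | sed -n 2,4p
```

```text
ee_pos: [0.4773, 0.166, 0.0973]
tcp_rot: [180.0, -0.0, 80.5]
wrist_force: [-3.8, -0.6, 6.6]
```

```bash
python3 -m crank '[{"gripper":10,"travel":[0.07,1.5,0],"twist":[0,0,0]},{"gripper":10,"travel":[0,0,0],"twist":[0,0,0]}]' | sed -n 2,4p
```

```text
ee_pos: [0.4788, 0.1658, 0.0973]
tcp_rot: [180.0, -0.0, 80.5]
wrist_force: [-3.4, -1.0, 6.1]
```

```bash
python3 -m crank '[{"gripper":10,"travel":[0.06,1.5,0],"twist":[0,0,0]},{"gripper":10,"travel":[0,0,0],"twist":[0,0,0]}]' | sed -n 2,4p
```

```text
ee_pos: [0.4804, 0.1656, 0.0973]
tcp_rot: [180.0, -0.0, 80.5]
wrist_force: [-2.4, -0.0, 5.1]
```

```bash
python3 -m crank '[{"gripper":10,"travel":[0.04,1.5,0],"twist":[0,0,0]},{"gripper":10,"travel":[0,0,0],"twist":[0,0,0]}]' | sed -n 2,4p
```

```text
ee_pos: [0.4819, 0.1654, 0.0972]
tcp_rot: [180.0, -0.0, 80.5]
wrist_force: [-3.7, -0.2, 5.2]
```

```bash
python3 -m crank '[{"gripper":10,"travel":[0.02,1.5,0],"twist":[0,0,0]},{"gripper":10,"travel":[0,0,0],"twist":[0,0,0]}]' | sed -n 2,4p
```

```text
ee_pos: [0.4836, 0.1651, 0.097]
tcp_rot: [180.0, -0.0, 80.5]
wrist_force: [-1.8, 0.3, 3.3]
```

```bash
python3 -m crank '[{"gripper":10,"travel":[0.01,1.5,0],"twist":[0,0,0]},{"gripper":10,"travel":[0,0,0],"twist":[0,0,0]}]' | sed -n 2,4p
```

```text
ee_pos: [0.485, 0.1648, 0.0966]
tcp_rot: [180.0, 0.0, 80.5]
wrist_force: [0.0, 0.8, -0.8]
```

```bash
python3 -m crank '[{"gripper":10,"travel":[-0.01,1.5,0],"twist":[0,0,0]},{"gripper":10,"travel":[0,0,0],"twist":[0,0,0]}]' | sed -n 2,4p
```

```text
ee_pos: [0.4864, 0.1646, 0.0968]
tcp_rot: [180.0, -0.0, 80.5]
wrist_force: [0.6, -0.1, -0.3]
```

The load has vanished, so the tip is over the hidden hole. I'll advance a little to centre it and probe down.

```bash
python3 -m crank '[{"gripper":10,"travel":[-0.01,0.5,0.5],"twist":[0,0,0]},{"gripper":10,"travel":[0,0,0.7],"twist":[0,0,0]},{"gripper":10,"travel":[0,0,0],"twist":[0,0,0]}]' | sed -n 2,4p
```

```text
ee_pos: [0.4869, 0.1646, 0.0958]
tcp_rot: [180.0, -0.0, 80.5]
wrist_force: [0.1, 0.3, -0.6]
```

```bash
python3 -m crank '[{"gripper":10,"travel":[0,0,0.7],"twist":[0,0,0]},{"gripper":10,"travel":[0,0,0],"twist":[0,0,0]}]' | sed -n 2,4p
```

```text
ee_pos: [0.4869, 0.1646, 0.0951]
tcp_rot: [180.0, -0.0, 80.5]
wrist_force: [-0.0, 1.0, -1.3]
```

Already 2 mm below the block's face with no force. I'll keep descending in small steps.

```bash
python3 -m crank '[{"gripper":10,"travel":[0,0,0.7],"twist":[0,0,0]},{"gripper":10,"travel":[0,0,0.7],"twist":[0,0,0]},{"gripper":10,"travel":[0,0,0],"twist":[0,0,0]}]' | sed -n 2,4p
```

```text
ee_pos: [0.4868, 0.1645, 0.0936]
tcp_rot: [180.0, -0.0, 80.5]
wrist_force: [-1.0, -0.3, -1.0]
```

```bash
python3 -m crank '[{"gripper":10,"travel":[0,0,0.7],"twist":[0,0,0]},{"gripper":10,"travel":[0,0,0.7],"twist":[0,0,0]},{"gripper":10,"travel":[0,0,0],"twist":[0,0,0]}]' | sed -n 2,4p
```

```text
ee_pos: [0.4868, 0.1645, 0.0922]
tcp_rot: [180.0, -0.0, 80.5]
wrist_force: [-0.8, -0.7, 0.5]
```

```bash
python3 -m crank '[{"gripper":10,"travel":[0,0,1.5],"twist":[0,0,0]},{"gripper":10,"travel":[0,0,1.5],"twist":[0,0,0]},{"gripper":10,"travel":[0,0,1.5],"twist":[0,0,0]},{"gripper":10,"travel":[0,0,0],"twist":[0,0,0]}]' | sed -n 2,4p
```

```text
ee_pos: [0.4868, 0.1645, 0.0876]
tcp_rot: [180.0, -0.0, 80.5]
wrist_force: [-0.1, -0.5, -0.8]
```

```bash
python3 -m crank '[{"gripper":10,"travel":[0,0,1.5],"twist":[0,0,0]},{"gripper":10,"travel":[0,0,1.5],"twist":[0,0,0]},{"gripper":10,"travel":[0,0,1.5],"twist":[0,0,0]},{"gripper":10,"travel":[0,0,0],"twist":[0,0,0]}]' | sed -n 2,4p
```

```text
ee_pos: [0.4868, 0.1645, 0.0831]
tcp_rot: [180.0, -0.0, 80.5]
wrist_force: [-0.5, -0.8, -0.6]
```

```bash
python3 -m crank '[{"gripper":10,"travel":[0,0,1.5],"twist":[0,0,0]},{"gripper":10,"travel":[0,0,1.5],"twist":[0,0,0]},{"gripper":10,"travel":[0,0,1.5],"twist":[0,0,0]},{"gripper":10,"travel":[0,0,1.5],"twist":[0,0,0]},{"gripper":10,"travel":[0,0,1.5],"twist":[0,0,0]},{"gripper":10,"travel":[0,0,0],"twist":[0,0,0]}]' | sed -n 2,4p
```

```text
ee_pos: [0.4868, 0.1646, 0.0757]
tcp_rot: [180.0, -0.0, 80.5]
wrist_force: [-0.3, 1.0, -0.1]
```

```bash
python3 -m crank '[{"gripper":10,"travel":[0,0,1],"twist":[0,0,0]},{"gripper":10,"travel":[0,0,1],"twist":[0,0,0]},{"gripper":10,"travel":[0,0,0.7],"twist":[0,0,0]},{"gripper":10,"travel":[0,0,0],"twist":[0,0,0]}]' | sed -n 2,4p
```

```text
ee_pos: [0.4869, 0.1646, 0.0731]
tcp_rot: [180.0, -0.0, 80.5]
wrist_force: [-0.4, 0.7, -1.1]
```

```bash
python3 -m crank '[{"gripper":10,"travel":[0,0,0.4],"twist":[0,0,0]},{"gripper":10,"travel":[0,0,0],"twist":[0,0,0]}]' | sed -n 2,4p
```

```text
ee_pos: [0.487, 0.1645, 0.073]
tcp_rot: [179.9, -0.0, 80.5]
wrist_force: [-0.2, -1.0, 3.0]
```

The flange sits at the expected height (0.073) with 3 N of contact. I'll release and retreat straight up.

```bash
python3 -m crank '[{"gripper":22,"travel":[0,0,-0.3],"twist":[0,0,0]},{"gripper":32,"travel":[0,0,0],"twist":[0,0,0]},{"gripper":45,"travel":[0,0,0],"twist":[0,0,0]},{"gripper":45,"travel":[0,0,0],"twist":[0,0,0]},{"gripper":45,"travel":[0,0,-10],"twist":[0,0,0]},{"gripper":45,"travel":[0,0,-25],"twist":[0,0,0]},{"gripper":45,"travel":[0,0,-30],"twist":[0,0,0]},{"gripper":45,"travel":[0,0,-30],"twist":[0,0,0]},{"gripper":45,"travel":[0,0,-15],"twist":[0,0,0]},{"gripper":45,"travel":[0,0,0],"twist":[0,0,0]}]'
python3 - <<'E'
from h import *
import cv2
im=bot.camera("wrist");s=bot.camera("scene")[130:270,150:337]
k=lambda a:cv2.resize(a[:,:,::-1],(400,300),interpolation=cv2.INTER_CUBIC)
cv2.imwrite("pics/w4.png",np.hstack([k(im),k(s)]))
E
```

```text
time: 17.62
ee_pos: [0.4873, 0.1647, 0.1839]
tcp_rot: [179.9, -0.1, 80.5]
wrist_force: [-0.9, -0.1, -0.2]
opening: 0.0448
grasp_force: 0.0
```

View pics/w4.png

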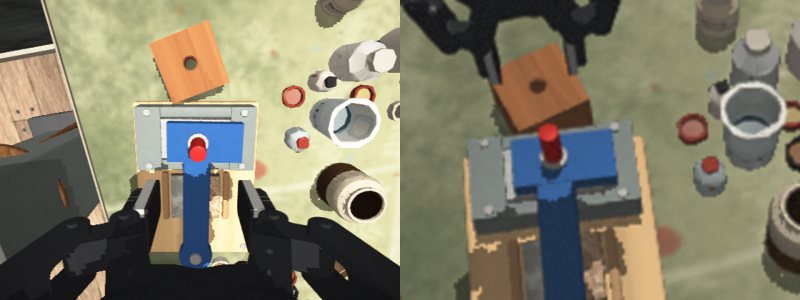

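The pin stands upright in the bar's eye, at (197,148) in the wrist view and (550,150) in the scene crop. Its flange is on the bar, the gripper is clear, and the bystanders have not moved.

```bash
python3 -c "
from workcell import bot
print(bot.job_done())"
```

```text
the job is handed in; nothing more can be done
None
```

The pin is fully home through the bar and the hidden steel block, with its flange on the bar. It has been released, and the job was handed in at about 18 s of the 51 s allowed.

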